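Slide the spacer along the rail into the fixture's corner pocket

ROBOT

A 7-joint arm with a two-finger parallel gripper is mounted at the origin on the work surface. World frame = base frame: x ahead of the robot, y to its left, z up, the work surface at z = 0. Lengths are in m, angles in rad, forces in N, time in s.
With the tool pointing down it reaches from about 0.4 to 0.875 m from the base axis. Payload 6.5 kg.
Tool frame: the origin (TCP) lies at the very end of the fingers, on their centre line; the grasp point (between the pads) lies 19 mm behind it; z points along the fingers, y is the direction in which the jaws open and shut (so a half turn about z gives the same grasp; the last joint's range is limited). The gripper opens to 88 mm and grips with 3 to 60 N. Pads are 18 mm wide; open, the fingers measure 123 mm over their backs; the gripper's body (75 mm by 187 mm) begins 45 mm behind the grasp point.
Start: joints at [-1.33, 0.536, -0.004, 1.538, 0.003, 1.067, -0.071], TCP at [0.196, 0.62, 0.239] pointing down, gripper open.
Joint ranges: [-2.7, 2.7], [-0.37, 2.16], [-1.27, 1.26], [0.24, 2.4], [-1.31, 4.45], [0.19, 1.91], [-2.76, 2.76]. Speed limits (rad/s): [2.39, 2.39, 3.14, 3.14, 3.14, 3.14, 3.14].

INTERFACE

Orientations are given as a unit quaternion [x, y, z, w].
In Python, from workcell import state, get_image, camera_info, sign_off gives the robot as it stands.
- The arm moves only by the shell command python3 -m creep 'ROWS' [FORCE]. ROWS is JSON, a list of rows, each a list of 3 entries, a list of its own where there are three numbers: the turn, a rotation vector about the tool's x, y, z in degrees, then the shift along the tool's x, y, z in m, then the closure, from 0 (fully open) to 1 (shut). In form: [[[wx, wy, wz], [dx, dy, dz], gripper], ...]. A call has 1 to 8 rows; each row shifts and turns the commanded pose from where the row before left it, along the tool's axes as they then stand; what a row does not reach is not made up. A row lasts 1/10 s, in which the tool goes at most 50 mm and 8.59 degrees, less where a joint would pass 70% of its speed; a pose out of reach is approached as far as the arm can. A call with a gripper value outside its range is refused whole. The fingers move at their own pace and stop on an object; FORCE is the grip in N (left out, the last holds). Time passes only in rows, so rows that do not move let the fingers close. It gives the time, the measured TCP pose, the force and the opening at its end, in the units of the state.
- state(): the state, without advancing time (a new reading comes with each control period).
- get_image(name): name is "scene" or "top" or "wrist"; returns (picture, depth): 480x640x3 uint8, red, green, blue; 480x640 float32, m along the optical axis (not along the pixel's ray), 0 where there is no reading.
- camera_info(name): a dict with "K" (3x3 intrinsics, pixels), "origin" and "rotation" of the camera in the world. Camera axes: x right, y up, looking along -z (the intrinsics and any distortion apply to the point x, -y, -z); pixel columns grow to the right and rows downward; lengths in m; the calibration is good to about 2 mm. A picture is of the moment at which its call begins: read the wrist's pose just before it. camera_info takes no time and is no camera call; for the wrist camera it gives the pose at the moment of the call.
- sign_off(): hands the job in, once; it reports no verdict.
The state is a dict: "time_s": time; "joints": joint angles; "qd": joint speeds; "joint_efforts": joint torques, N m; "position": TCP position; "tool_rot": TCP orientation; "contact_force": force on the tool from outside, world axes, zero at the start; "torque": the same for the moment, N m; "opening": finger opening in m.
Only numpy, scipy, OpenCV 4.12 (cv2) and the standard library are available. Lean on these libraries where they do the work, as an engineer would, in place of code of your own. Each camera call takes 0.05 s, during which the arm holds its last target. There are 200 camera calls.

TASK

Load the brass spacer into the inspection fixture by fingertip, without ever picking it up or tipping it: first push it, about where it lies, flat against the long rail, then slide it along, keeping it against the rail, into the corner pocket until it is fully home against both the rail and the end stop. Leave it lying there and leave every other part where it stands.

Things in the scene. Friction and masses are not known exactly. Their poses are not given: they have to be found in the camera images.
- fixture: Inspection fixture, fixed on the bench: dark steel plate 170 (its x) by 280 (its y) mm with a grid of small holes. Origin at bench height under the plate's centre, z up; the plate's top is 24 mm above it. Bright steel rail, end stop and guide, each 18 mm high, are screwed on top and enclose a corner pocket 35 mm wide, open to fixture -y.
- rail_face (a point): Middle of the rail's working face at plate height (fixture x 50, y 0, z 24 mm); axes as the fixture's. The face looks to -x; the rail is 18 mm thick and runs straight along y, 125 mm each way from here.
- corner (a point): The pocket's corner at plate height, where the rail's face meets the end stop's face (fixture x 50, y 100, z 24 mm); axes as the fixture's. The stop is a block across the +y end of the rail and its face looks to -y.
- guide_mouth (a point): Foremost point of the short guide block's rounded nose at plate height (fixture x 6, y 76, z 24 mm); axes as the fixture's. The guide, 18 mm thick, runs from here along +y to y 122, past the stop's face, parallel to the rail; its straight inner face, from y 85 on, is 35 mm in front of the rail's face.
- seat (a point): Where the spacer's origin lies when it is fully home in the corner pocket (fixture x 34, y 75, z 24 mm, on the plate's top). Axes as the fixture's: x towards the rail, y along the rail towards the end stop, z up.
- spacer: Brass spacer block, two dark holes in its top, 32 (its x) by 50 (its y) by 18 mm high (as high as the rail), about 0.23 kg, loose and flat on the fixture plate in front of the open (-y) end of the rail, up to 0.5 rad askew; slides with ordinary dry friction. Origin: centre of its underside, z up. Seated, its axes run as the fixture's.
- cone_a: Bystander, leave alone: turned steel cone point, upright, 28 mm dia, 34 mm high; origin at the centre of its underside.
- cone_b: Bystander, leave alone: steel cone point, 28 mm dia, 34 mm high; origin at the centre of its underside.
- cone_c: Bystander, leave alone: steel cone point, 28 mm dia, 34 mm high, standing on the fixture plate towards its front edge; origin at the centre of its underside.
- collar: Bystander, leave alone: dark steel collar, 30 mm outer dia, 18 mm high, on the fixture plate near its front edge; origin at the centre of its underside.
- bush_tall: Bystander, leave alone: steel bush, 46 mm outer dia, 62 mm high, upright; origin at the centre of its underside.
- bush_short: Bystander, leave alone: steel bush, 46 mm outer dia, 32 mm high, upright; origin at the centre of its underside.
- ring_gauge: Bystander, leave alone: dark flat ring gauge, 60 mm outer dia, 16 mm high; origin at the centre of its underside.
There are look-alikes about, which are no part of the job. Several things have the shape of the spacer; the one meant has the colours described above.

How it is judged:
On the way, in this order (a step that is already met when the one before it is completed fails the run):
1. the spacer lies flat against the rail, still in the open stretch of rail (its centre at least 75 mm short of its seat) (x of spacer in the frame of seat above -0.0025 m and angle between the y axis of spacer and the y axis of fixture, either way round below 0.06 rad and y of spacer in the frame of seat below -0.075 m), for 0.1 s.
2. the spacer is fully home in the corner pocket, against rail and stop (x of spacer in the frame of seat above -0.002 m and y of spacer in the frame of seat above -0.002 m and angle between the y axis of spacer and the y axis of fixture, either way round below 0.04 rad), for 0.2 s.
At the end, for the whole second after the job is handed in: The spacer lies flat and still in the corner pocket, within 2 mm of touching the rail and the end stop, parallel to the rail within 0.04 rad, released (all of step 2 and x of spacer in the frame of seat below 0.002 m and y of spacer in the frame of seat below 0.002 m and z of spacer in the frame of seat below 0.002 m and angle between spacer's own z axis and vertical below 0.04 rad and linear speed of spacer below 0.005 m/s).
It fails at once if the spacer was lifted more than 4 mm or tipped more than 0.2 rad (z of spacer in the frame of seat above 0.004 m or angle between spacer's own z axis and vertical above 0.2 rad).
It fails at once if on its way to the pocket (its centre less than 70 mm short of its seat) the spacer left the rail by more than 6 mm or turned more than 0.2 rad from it (y of spacer in the frame of seat above -0.07 m and (x of spacer in the frame of seat below -0.006 m or angle between the y axis of spacer and the y axis of fixture, either way round above 0.2 rad)).
It fails at once if a bystander was moved by more than 15 mm or tipped (distance of any of cone_a, cone_b, cone_c, collar, bush_tall, bush_short, ring_gauge from where it was at the start of the episode above 0.015 m or angle between any of cone_a, cone_b, cone_c, collar, bush_tall, bush_short, ring_gauge's own z axis and vertical above 0.3 rad).
It also fails if it takes over 58 s, if anything falls off the work surface, if the arm or the gripper's body presses on something with over 40 N, if the wrist force passes 120 N, or if a joint passes its speed limit or range.

## Working session

There is one attempt and no reset: what is moved stays moved. The work goes in short steps, Python scripts to look and compute and a shell command to move; the robot and the scene stay as the last step left them, time stands still between calls to the robot, and variables do not carry over. Pictures are saved under pics/ and viewed, about 8 in all and at most 12, crops included, and the job is handed in when it is done.

```bash
ls; mkdir -p pics; cat > h.py <<'E'
import numpy as np, cv2
from workcell import state, get_image, camera_info, sign_off
def shot(n,f):
    ci=camera_info(n); im,d=get_image(n)
    cv2.imwrite(f'pics/{f}.png',im[:,:,::-1]); np.savez(f'pics/{f}.npz',im=im,d=d,K=ci['K'],o=ci['origin'],R=ci['rotation'])
    return im,d,ci
def load(f):
    return np.load(f'pics/{f}.npz')
def px(s,u,v,z=None):
    K=s['K'];r=np.array([(u-K[0,2])/K[0,0],-(v-K[1,2])/K[1,1],-1.])
    r=s['R']@r
    if z is None: t=s['d'][int(round(v)),int(round(u))]
    else: t=(z-s['o'][2])/r[2]
    return s['o']+t*r
E
python3 - <<'E'
from h import *
for n in('scene','top'):
    im,d,ci=shot(n,n+'1'); print(n,ci)
print(state())
E
```

```text
pics
scene {'K': array([[580.86848342,   0.        , 315.50959501],
       [  0.        , 580.86848342, 243.8023508 ],
       [  0.        ,   0.        ,   1.        ]]), 'origin': array([1.11381   , 0.44056065, 0.89942889]), 'rotation': array([0.18211604, 0.27533079, 0.78083996, 0.53039198])}
top {'K': array([[601.85732736,   0.        , 327.20279686],
       [  0.        , 601.85732736, 241.5352569 ],
       [  0.        ,   0.        ,   1.        ]]), 'origin': array([0.42035411, 0.18981122, 1.33323735]), 'rotation': array([ 0.03186056, -0.03179237, -0.70600137,  0.70677876])}
{'time_s': 0.1, 'joints': array([-1.33021648,  0.53708394, -0.00439296,  1.53875508,  0.00257347,
        1.06730886, -0.07120835]), 'qd': array([ 0.00137692, -0.00114789, -0.00047642, -0.00171611,  0.00039633,
        0.00012117,  0.00044814]), 'joint_efforts': array([ 1.98569294e-03, -5.72078741e+01,  9.93467085e-01, -2.52227336e+01,
       -5.61946293e-02,  1.34783212e-02,  1.01092544e-05]), 'position': array([0.19615939, 0.61911799, 0.23793881]), 'tool_rot': array([ 1.52783516e-01,  9.88259377e-01, -7.72369484e-04, -6.13001161e-05]), 'contact_force': array([ 0.64728638, -0.1112713 ,  0.1684807 ]), 'torque': array([ 0.02634743, -0.01717391, -0.01772499]), 'opening': 0.08828127505104663}
```

```bash
sed -i "s/    r=s\['R'\]@r/    r=Rot.from_quat(s['R']).apply(r)/; 1a from scipy.spatial.transform import Rotation as Rot" h.py
```

```text
(no output)
```

View pics/top1.png

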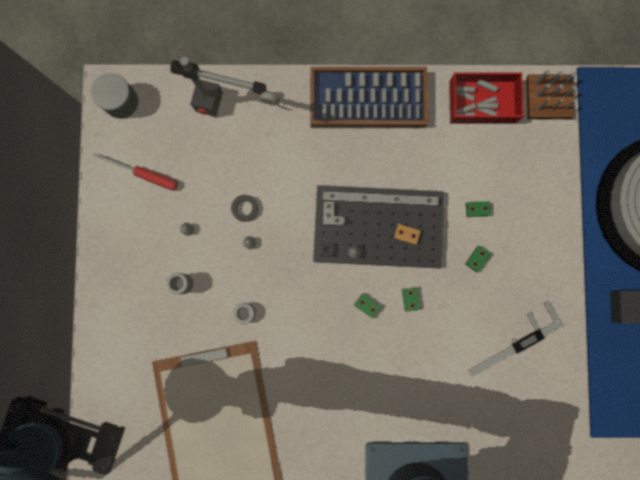

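View pics/scene1.png

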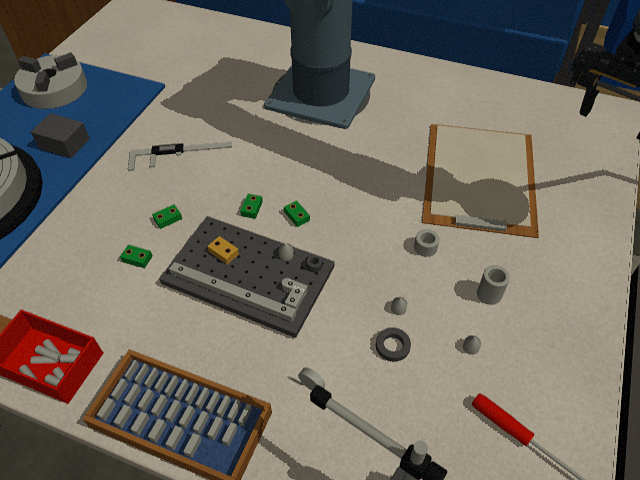

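The brass-coloured block is on the plate at (407,234). The four look-alikes at (479,209), (478,259), (368,305) and (412,299) are green and off the plate. Cone_c is at (355,252) and the collar at (331,250). The rail runs along the top edge, with the stop and guide at its left end. I'll confirm in an enlarged crop.

```bash
python3 - <<'E'
from h import *
im=cv2.imread('pics/top1.png')[175:280,305:455]
cv2.imwrite('pics/c1.png',cv2.resize(im,None,fx=5,fy=5,interpolation=cv2.INTER_CUBIC))
E
```

```text
(no output)
```

View pics/c1.png

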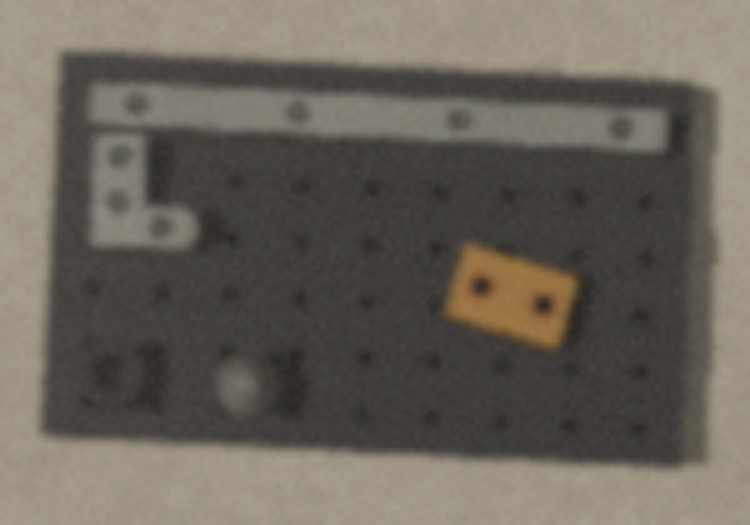

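The crop confirms it: a brass block with two dark holes, spacer-shaped and askew. Its corners in the crop are about (466,242), (580,277), (558,350) and (443,313).

```bash
python3 - <<'E'
from h import *
s=load('top1')
def P(c,z): return px(s,305+(c[0]+.5)/5-.5,175+(c[1]+.5)/5-.5,z)
pl=np.array([P(c,.024) for c in [(63,52),(690,87),(680,463),(42,433)]])
rl=np.array([P(c,.042) for c in [(90,83),(668,107),(666,152),(88,124)]])
sp=np.array([P(c,.042) for c in [(466,242),(580,277),(558,350),(443,313)]])
for n,q in(('plate',pl),('rail',rl),('spacer',sp)):
    print(n,q.round(4).tolist(),'sides',np.linalg.norm(q-np.roll(q,-1,0),axis=1).round(4),'c',q.mean(0).round(4))
    e=(q[0]-q[1]+q[3]-q[2]); print(' yaxis yaw', np.arctan2(-e[0],e[1]))
print('cone,collar',P((243,385),.04),P((115,375),.04))
for u,v in[(407,234),(380,225),(390,197)]: print(px(s,u,v))
print(Rot.from_quat(state()['tool_rot']).as_matrix().round(3))
E
```

```text
plate [[0.6636, 0.2122, 0.024], [0.6483, -0.0638, 0.024], [0.4828, -0.0568, 0.024], [0.4955, 0.2209, 0.024]] sides [0.2764 0.1657 0.278  0.1683] c [0.5725 0.0781 0.024 ]
 yaxis yaw -0.05063876122711787
rail [[0.6466, 0.2001, 0.042], [0.6364, -0.0506, 0.042], [0.6167, -0.0495, 0.042], [0.6286, 0.2009, 0.042]] sides [0.251  0.0197 0.2507 0.018 ] c [0.6321 0.0752 0.042 ]
 yaxis yaw -0.04434909595574102
spacer [[0.5773, 0.0375, 0.042], [0.5622, -0.0115, 0.042], [0.5305, -0.0016, 0.042], [0.5465, 0.0478, 0.042]] sides [0.0513 0.0331 0.0519 0.0325] c [0.5541 0.018  0.042 ]
 yaxis yaw -0.3060991948146106
cone,collar [0.51541644 0.13397269 0.04      ] [0.51967659 0.18912541 0.04      ]
[0.55304738 0.01844947 0.04590359]
[0.57460155 0.07477231 0.02779057]
[0.63371093 0.05415001 0.04415205]
[[-0.953  0.302 -0.   ]
 [ 0.302  0.953 -0.002]
 [-0.    -0.002 -1.   ]]
```

```bash
python3 -m creep '[[[0,0,-7.5],[0,0,0],0.77],[[0,0,-7.5],[0,0,0],0.77],[[0,0,0],[-0.024,-0.042,0],0.77],[[0,0,0],[-0.024,-0.042,0],0.77],[[0,0,0],[-0.024,-0.042,0],0.77],[[0,0,0],[-0.024,-0.042,0],0.77],[[0,0,0],[-0.024,-0.042,0],0.77],[[0,0,0],[-0.024,-0.042,0],0.77]]' 20
python3 -m creep '[[[0,0,0],[-0.024,-0.042,0],0.77],[[0,0,0],[-0.024,-0.042,0],0.77],[[0,0,0],[-0.024,-0.042,0],0.77],[[0,0,0],[-0.024,-0.042,0],0.77],[[0,0,0],[-0.024,-0.042,0],0.77],[[0,0,0],[-0.024,-0.042,0],0.77],[[0,0,0],[0,0,0],0.77],[[0,0,0],[0,0,0],0.77]]'
cat >> h.py <<'E'
C=np.array([0.5725,0.0781]); YAW=-0.047
def fix(p):
    p=np.asarray(p)[:2]-C; c,s_=np.cos(YAW),np.sin(YAW)
    return np.array([c*p[0]+s_*p[1],-s_*p[0]+c*p[1]])
def rep():
    s=state(); R=Rot.from_quat(s['tool_rot']).as_matrix()
    print('t',round(s['time_s'],2),'fix',(fix(s['position'])*1e3).round(1),'z',round(s['position'][2]*1e3,1),'yaw_err_deg',round(np.degrees(np.arctan2(-R[0,1],R[1,1])-YAW),2),'tilt',R[:2,2].round(4),'F',s['contact_force'].round(1),'open',round(s['opening']*1e3,1))
E
python3 - <<'E'
from h import *
rep(); shot('wrist','w1')
E
```

```text
time_s: 0.9
position: [0.3293, 0.3594, 0.2386]
tool_rot: [0.022, 1.0, -0.0, -0.0]
contact_force: [0.9, 0.0, 0.4]
opening: 0.0262
time_s: 1.7
position: [0.4613, 0.1024, 0.2385]
tool_rot: [0.024, 1.0, -0.0, -0.0]
contact_force: [-0.6, 0.9, 0.1]
opening: 0.0204
t 1.7 fix [-112.2   19.1] z 238.5 yaw_err_deg -0.04 tilt [-0.0006 -0.0001] F [-0.6  0.9  0.1] open 20.4
```

View pics/w1.png

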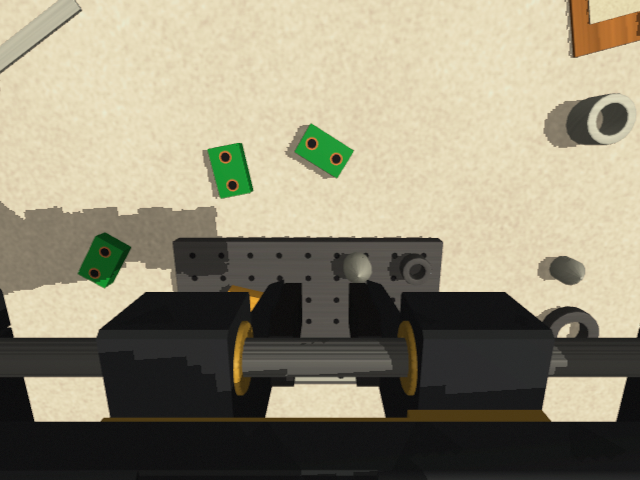

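The wrist view shows the plate's front corners at (173,240) and (442,240), the cone at (357,267) and the collar at (414,268). The fingers hide the spacer. I'll use the corners to check the fixture pose.

```bash
python3 - <<'E'
from h import *
s=load('w1')
for u,v in[(173,239),(442,239)]:
    p=px(s,u,v,.024); print(p.round(4),(fix(p)*1e3).round(1))
# plate mask rails from top depth: fit rail face & stop using heights
t=load('top1')
E
```

```text
[ 0.4806 -0.0555  0.024 ] [ -85.5 -137.8]
[0.4936 0.2201 0.024 ] [-85.5 138.1]
```

```bash
python3 -m creep '[[[0,0,0],[-0.024,-0.04,0],0.77],[[0,0,0],[-0.024,-0.04,0],0.77],[[0,0,0],[0,0,-0.0],0.77]]'; python3 -c "from h import *;rep()"
```

```text
time_s: 2.05
position: [0.5074, 0.0171, 0.2389]
tool_rot: [0.025, 1.0, -0.001, 0.001]
contact_force: [-0.2, 0.5, 0.4]
opening: 0.02
t 2.05 fix [-62.1 -64. ] z 238.9 yaw_err_deg -0.16 tilt [ 0.0017 -0.0024] F [-0.2  0.5  0.4] open 20.0
```

```bash
python3 -m creep '[[[0,0,0],[0,0.002,0.045],0.77],[[0,0,0],[0,0,0.045],0.77],[[0,0,0],[0,0,0.045],0.77],[[0,0,0],[0,0,0.04],0.77],[[0,0,0],[0,0,0.02],0.77],[[0,0,0],[0,0,0.012],0.77],[[0,0,0],[0,0,0],0.77],[[0,0,0],[0,0,0],0.77]]'; python3 -c "from h import *;rep()"
```

```text
time_s: 2.85
position: [0.5063, 0.0241, 0.0325]
tool_rot: [0.022, 1.0, 0.0, 0.001]
contact_force: [-0.6, -0.3, 0.8]
opening: 0.0204
t 2.85 fix [-63.6 -57. ] z 32.5 yaw_err_deg 0.18 tilt [0.0011 0.0006] F [-0.6 -0.3  0.8] open 20.4
```

```bash
python3 -m creep '[[[0,0,0],[0,-0.005,0.002],0.77],[[0,0,0],[-0.008,0,0],0.77],[[0,0,0],[-0.008,0,0],0.77],[[0,0,0],[-0.006,0,0],0.77],[[0,0,0],[-0.006,0,0],0.77],[[0,0,0],[-0.006,0,0],0.77],[[0,0,0],[-0.006,0,0],0.77],[[0,0,0],[-0.006,0,0],0.77]]'; python3 -c "from h import *;rep()"
python3 -m creep '[[[0,0,0],[-0.006,0,0],0.77],[[0,0,0],[-0.006,0,0],0.77],[[0,0,0],[-0.004,0,0],0.77],[[0,0,0],[0,0,0],0.77]]'; python3 - <<'E'
from h import *
rep(); im,d,ci=shot('top','top2')
c=im[165:270,305:455,::-1]
cv2.imwrite('pics/c2.png',cv2.resize(c,None,fx=5,fy=5,interpolation=cv2.INTER_CUBIC))
E
```

```text
time_s: 3.65
position: [0.5517, 0.0163, 0.0296]
tool_rot: [0.022, 1.0, 0.0, -0.0]
contact_force: [-2.8, -0.3, 1.7]
opening: 0.0203
t 3.65 fix [-17.9 -62.7] z 29.6 yaw_err_deg 0.13 tilt [-0.0006  0.0002] F [-2.8 -0.3  1.7] open 20.3
time_s: 4.05
position: [0.5687, 0.0153, 0.0298]
tool_rot: [0.023, 1.0, -0.0, 0.001]
contact_force: [-0.2, -0.0, 0.1]
opening: 0.0203
t 4.05 fix [ -0.9 -62.9] z 29.8 yaw_err_deg 0.11 tilt [ 0.0016 -0.0001] F [-0.2 -0.   0.1] open 20.3
```

View pics/c2.png

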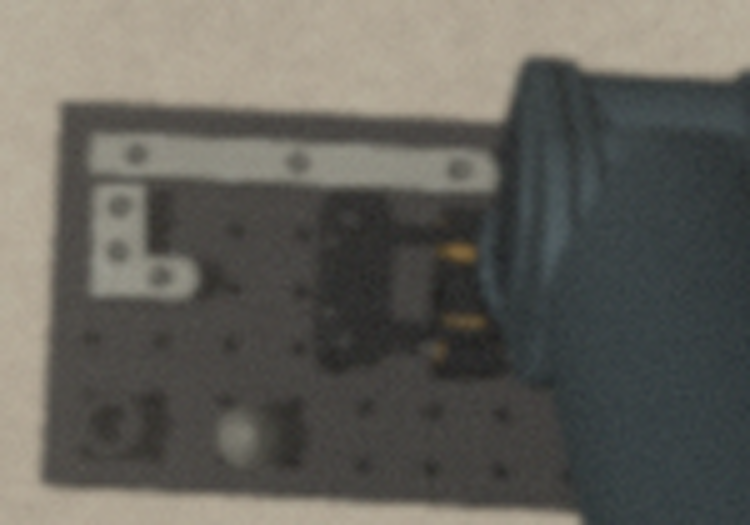

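The arm hides the spacer in this view, so I'll push the last stretch by force.

```bash
python3 -m creep '[[[0,0,0],[-0.003,0,0],0.77],[[0,0,0],[-0.003,0,0],0.77],[[0,0,0],[-0.002,0,0],0.77],[[0,0,0],[0,0,0],0.77]]'; python3 -c "from h import *;rep()"
python3 -m creep '[[[0,0,0],[-0.0015,0,0],0.77],[[0,0,0],[-0.001,0,0],0.77],[[0,0,0],[0,0,0],0.77]]'; python3 -c "from h import *;rep()"
```

```text
time_s: 4.5
position: [0.5759, 0.015, 0.0297]
tool_rot: [0.022, 1.0, -0.0, 0.0]
contact_force: [-0.5, -0.1, -0.7]
opening: 0.0203
t 4.5 fix [  6.4 -62.9] z 29.7 yaw_err_deg 0.11 tilt [ 0.0006 -0.0001] F [-0.5 -0.1 -0.7] open 20.3
time_s: 4.8
position: [0.5781, 0.0149, 0.0297]
tool_rot: [0.022, 1.0, 0.0, 0.0]
contact_force: [-0.5, 0.2, -0.5]
opening: 0.0202
t 4.8 fix [  8.6 -62.9] z 29.7 yaw_err_deg 0.12 tilt [0.0002 0.    ] F [-0.5  0.2 -0.5] open 20.2
```

```bash
python3 -m creep '[[[0,0,0],[-0.0015,0,0],0.77],[[0,0,0],[0,0,0],0.77]]'; python3 -c "from h import *;rep()"
python3 -m creep '[[[0,0,0],[-0.001,0,0],0.77],[[0,0,0],[0,0,0],0.77]]'; python3 -c "from h import *;rep()"
python3 -m creep '[[[0,0,0],[-0.001,0,0],0.77],[[0,0,0],[0,0,0],0.77]]'; python3 -c "from h import *;rep()"
```

```text
time_s: 5.0
position: [0.5783, 0.0148, 0.0296]
tool_rot: [0.022, 1.0, -0.0, -0.001]
contact_force: [-5.1, 1.2, 4.4]
opening: 0.0202
t 5.0 fix [  8.8 -63. ] z 29.6 yaw_err_deg 0.13 tilt [-0.0026  0.    ] F [-5.1  1.2  4.4] open 20.2
time_s: 5.2
position: [0.5784, 0.0148, 0.0294]
tool_rot: [0.022, 1.0, 0.0, -0.002]
contact_force: [-7.9, -0.6, 5.1]
opening: 0.0204
t 5.2 fix [  8.8 -63. ] z 29.4 yaw_err_deg 0.13 tilt [-0.0045  0.0001] F [-7.9 -0.6  5.1] open 20.4
time_s: 5.4
position: [0.5785, 0.0148, 0.0293]
tool_rot: [0.022, 1.0, 0.0, -0.003]
contact_force: [-9.8, 0.2, 7.3]
opening: 0.02
t 5.4 fix [  8.9 -63. ] z 29.3 yaw_err_deg 0.14 tilt [-0.0063  0.0002] F [-9.8  0.2  7.3] open 20.0
```

```bash
python3 -m creep '[[[0,0,0],[0.008,0,0],0.77],[[0,0,0],[0.015,0,0],0.77],[[0,0,0],[0,0,-0.04],0.77],[[0,0,0],[0,0,-0.04],0.77],[[0,0,0],[0,-0.02,-0.04],0.9],[[0,0,0],[-0.04,-0.02,0],1],[[0,0,0],[-0.04,0,0],1],[[0,0,0],[0,0,0],1]]'; python3 - <<'E'
from h import *
rep(); shot('wrist','w2'); s=state(); rep()
E
```

```text
time_s: 6.2
position: [0.6418, -0.0287, 0.1508]
tool_rot: [0.023, 1.0, -0.0, 0.004]
contact_force: [-0.0, 0.1, -0.6]
opening: 0.0004
t 6.2 fix [  74.3 -103.4] z 150.8 yaw_err_deg 0.06 tilt [ 0.0073 -0.0007] F [-0.   0.1 -0.6] open 0.4
t 6.25 fix [  71.4 -103. ] z 149.9 yaw_err_deg 0.09 tilt [ 0.0033 -0.0003] F [-0.6 -0.3  0.1] open -0.1
```

View pics/w2.png

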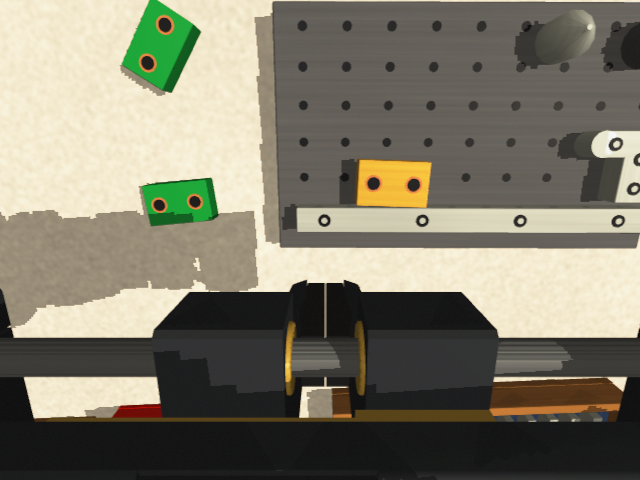

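The spacer is at (393,184) and seems to lie against the rail, whose face is at about row 208. I'll enlarge the crop to check the gap and angle.

```bash
python3 - <<'E'
from h import *
im=cv2.imread('pics/w2.png')[145:245,280:440]
cv2.imwrite('pics/c3.png',cv2.resize(im,None,fx=5,fy=5,interpolation=cv2.INTER_CUBIC))
E
```

```text
(no output)
```

View pics/c3.png

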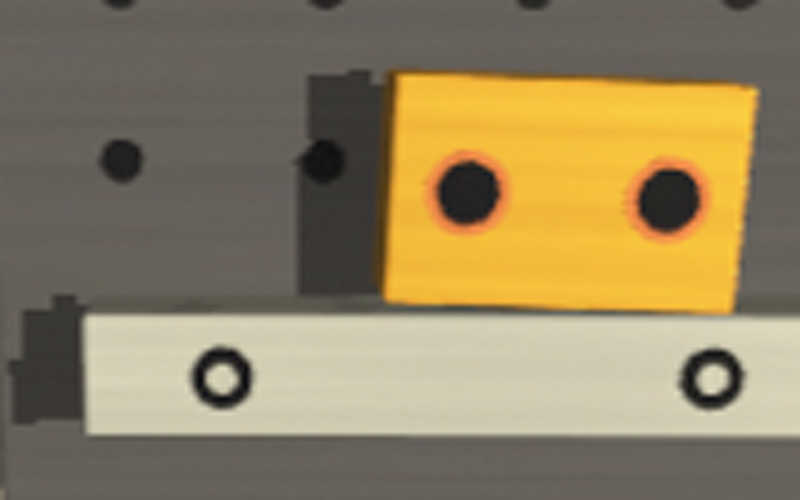

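```bash
python3 -m creep '[[[0,0,0],[0.036,-0.012,0],1],[[0,0,0],[0,0,0.045],1],[[0,0,0],[0,0,0.02],1],[[0,0,0],[0,0,0],1],[[0,0,0],[0,0,0],1]]'; python3 -c "from h import *;rep()"
```

```text
time_s: 6.75
position: [0.6, -0.038, 0.0851]
tool_rot: [0.022, 1.0, -0.0, 0.0]
contact_force: [1.4, 0.3, -0.3]
opening: 0.0006
t 6.75 fix [  32.9 -114.7] z 85.1 yaw_err_deg 0.13 tilt [ 0.0001 -0.0001] F [ 1.4  0.3 -0.3] open 0.6
```

```bash
python3 -m creep '[[[0,0,0],[-0.002,0,0.025],1],[[0,0,0],[0,0,0.02],1],[[0,0,0],[0,0,0.01],1],[[0,0,0],[0,0,0],1],[[0,0,0],[0,0.004,0],1],[[0,0,0],[0,0.004,0],1],[[0,0,0],[0,0.003,0],1],[[0,0,0],[0,0,0],1]]'; python3 -c "from h import *;rep()"
python3 -m creep '[[[0,0,0],[0,0.003,0],1],[[0,0,0],[0,0.003,0],1],[[0,0,0],[0,0.003,0],1],[[0,0,0],[0,0.003,0],1],[[0,0,0],[0,0,0],1]]'; python3 - <<'E'
from h import *
rep(); im,d,ci=shot('scene','s2')
c=im[190:350,140:350,::-1]
cv2.imwrite('pics/c4.png',cv2.resize(c,None,fx=3.7,fy=3.7,interpolation=cv2.INTER_CUBIC))
E
```

```text
time_s: 7.55
position: [0.6031, -0.0262, 0.0303]
tool_rot: [0.022, 1.0, 0.0, 0.001]
contact_force: [-1.1, -0.7, 0.6]
opening: 0.0009
t 7.55 fix [  35.5 -102.8] z 30.3 yaw_err_deg 0.18 tilt [0.001  0.0005] F [-1.1 -0.7  0.6] open 0.9
time_s: 8.05
position: [0.6033, -0.0149, 0.0298]
tool_rot: [0.022, 1.0, 0.0, 0.0]
contact_force: [-0.2, 0.0, 0.4]
opening: 0.0005
t 8.05 fix [ 35.1 -91.4] z 29.8 yaw_err_deg 0.14 tilt [0.0001 0.0001] F [-0.2  0.   0.4] open 0.5
```

View pics/c4.png

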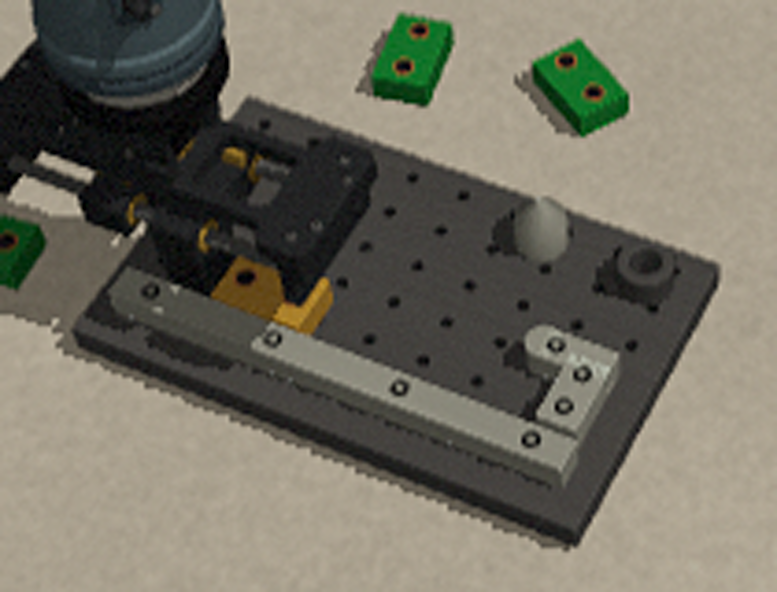

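The spacer lies along the rail with the closed fingertip at its -y end. I'll slide it on slowly with a slight bias towards the rail.

```bash
python3 -m creep '[[[0,0,0],[-0.0001,0.005,0],1],[[0,0,0],[-0.0001,0.005,0],1],[[0,0,0],[-0.0001,0.005,0],1],[[0,0,0],[-0.0001,0.005,0],1],[[0,0,0],[-0.0001,0.005,0],1],[[0,0,0],[-0.0001,0.005,0],1],[[0,0,0],[-0.0001,0.005,0],1],[[0,0,0],[-0.0001,0.005,0],1]]'
python3 - <<'E'
from h import *
rep(); im,d,ci=shot('scene','s3')
c=im[190:350,140:350,::-1]
cv2.imwrite('pics/c5.png',cv2.resize(c,None,fx=3.7,fy=3.7,interpolation=cv2.INTER_CUBIC))
E
```

```text
time_s: 8.9
position: [0.6058, 0.0251, 0.0297]
tool_rot: [0.022, 1.0, 0.0, -0.0]
contact_force: [-0.2, -1.3, -0.2]
opening: 0.0004
t 8.9 fix [ 35.7 -51.4] z 29.7 yaw_err_deg 0.12 tilt [-0.  0.] F [-0.2 -1.3 -0.2] open 0.4
```

View pics/c5.png

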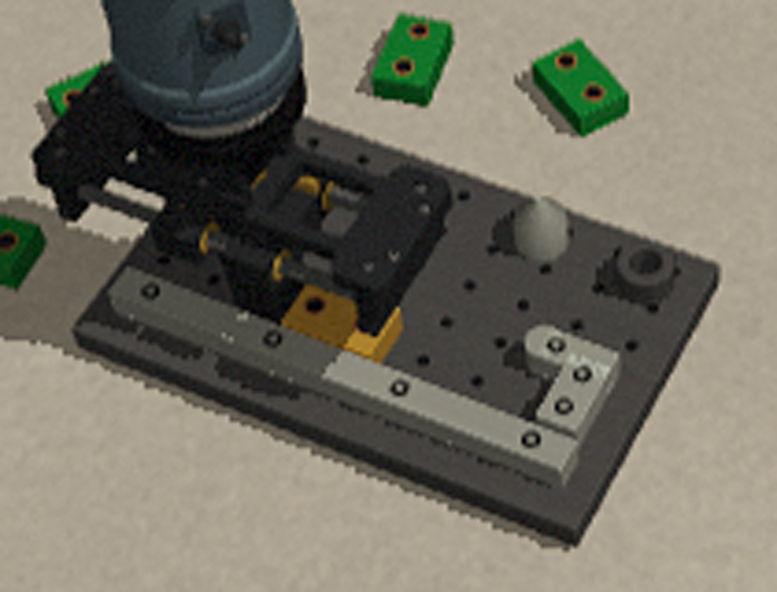

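The spacer is still flush with the rail, so I'll carry on.

```bash
python3 -m creep '[[[0,0,0],[-0.0001,0.005,0],1],[[0,0,0],[-0.0001,0.005,0],1],[[0,0,0],[-0.0001,0.005,0],1],[[0,0,0],[-0.0001,0.005,0],1],[[0,0,0],[-0.0001,0.005,0],1],[[0,0,0],[-0.0001,0.005,0],1],[[0,0,0],[-0.0001,0.005,0],1],[[0,0,0],[-0.0001,0.005,0],1]]'
python3 - <<'E'
from h import *
rep(); im,d,ci=shot('scene','s4')
c=im[190:350,140:350,::-1]
cv2.imwrite('pics/c6.png',cv2.resize(c,None,fx=3.7,fy=3.7,interpolation=cv2.INTER_CUBIC))
E
```

```text
time_s: 9.75
position: [0.6084, 0.065, 0.0297]
tool_rot: [0.022, 1.0, -0.0, -0.0]
contact_force: [0.6, -1.2, -0.9]
opening: 0.0004
t 9.75 fix [ 36.5 -11.4] z 29.7 yaw_err_deg 0.12 tilt [-0. -0.] F [ 0.6 -1.2 -0.9] open 0.4
```

View pics/c6.png

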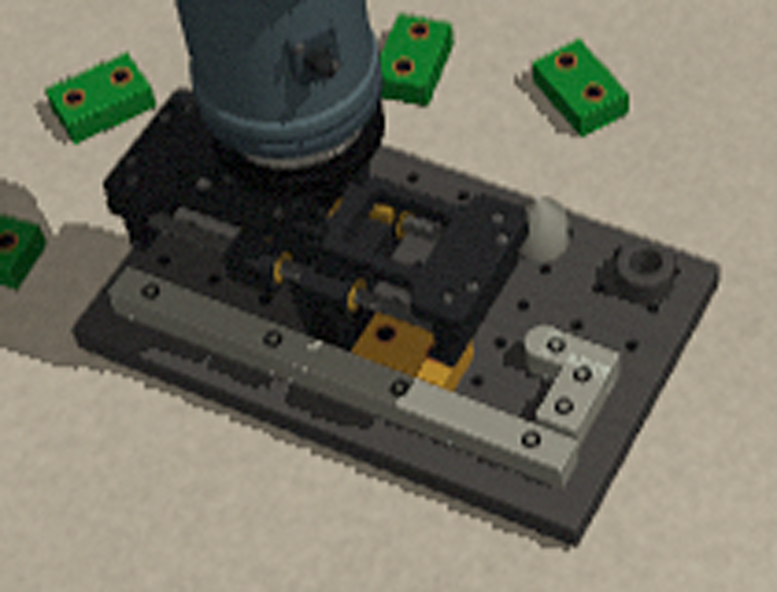

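```bash
python3 -m creep '[[[0,0,0],[-0.0001,0.005,0],1],[[0,0,0],[-0.0001,0.005,0],1],[[0,0,0],[-0.0001,0.005,0],1],[[0,0,0],[-0.0001,0.005,0],1],[[0,0,0],[-0.0001,0.005,0],1],[[0,0,0],[-0.0001,0.005,0],1],[[0,0,0],[-0.0001,0.005,0],1],[[0,0,0],[0,0,0],1]]'
python3 -c "from h import *;rep()"
python3 -m creep '[[[0,0,0],[0,0.002,0],1],[[0,0,0],[0,0.002,0],1],[[0,0,0],[0,0.001,0],1],[[0,0,0],[0,0,0],1]]'
python3 -c "from h import *;rep()"
```

```text
time_s: 10.6
position: [0.6105, 0.1006, 0.0297]
tool_rot: [0.022, 1.0, 0.0, -0.0]
contact_force: [0.2, -0.9, -0.2]
opening: 0.0004
t 10.6 fix [36.9 24.3] z 29.7 yaw_err_deg 0.17 tilt [-0.0002  0.0006] F [ 0.2 -0.9 -0.2] open 0.4
time_s: 11.0
position: [0.611, 0.1048, 0.0297]
tool_rot: [0.022, 1.0, 0.0, 0.0]
contact_force: [-0.7, -1.0, 0.2]
opening: 0.0006
t 11.0 fix [37.2 28.5] z 29.7 yaw_err_deg 0.13 tilt [0.0002 0.0003] F [-0.7 -1.   0.2] open 0.6
```

```bash
python3 -m creep '[[[0,0,0],[0,0.001,0],1],[[0,0,0],[0,0.001,0],1],[[0,0,0],[0,0,0],1]]'
python3 -c "from h import *;rep()"
python3 -m creep '[[[0,0,0],[0,0.001,0],1],[[0,0,0],[0,0.001,0],1],[[0,0,0],[0,0,0],1]]'
python3 -c "from h import *;rep()"
python3 -m creep '[[[0,0,0],[0,0.001,0],1],[[0,0,0],[0,0,0],1]]'
python3 -c "from h import *;rep()"
```

```text
time_s: 11.3
position: [0.611, 0.1068, 0.0298]
tool_rot: [0.022, 1.0, 0.0, 0.0]
contact_force: [-0.1, -0.2, 0.0]
opening: 0.0001
t 11.3 fix [37.1 30.4] z 29.8 yaw_err_deg 0.13 tilt [0.0002 0.0002] F [-0.1 -0.2  0. ] open 0.1
time_s: 11.6
position: [0.6111, 0.1088, 0.0298]
tool_rot: [0.022, 1.0, 0.0, 0.0]
contact_force: [-0.3, -0.4, -1.6]
opening: 0.0005
t 11.6 fix [37.2 32.5] z 29.8 yaw_err_deg 0.13 tilt [0.0003 0.0003] F [-0.3 -0.4 -1.6] open 0.5
time_s: 11.8
position: [0.6112, 0.1098, 0.0298]
tool_rot: [0.022, 1.0, 0.0, 0.0]
contact_force: [-1.1, -0.9, -1.3]
opening: 0.0003
t 11.8 fix [37.1 33.4] z 29.8 yaw_err_deg 0.13 tilt [0.0002 0.0002] F [-1.1 -0.9 -1.3] open 0.3
```

```bash
for i in 1; do python3 -m creep '[[[0,0,0],[0,0.001,0],1],[[0,0,0],[0,0,0],1]]'; done
python3 -c "from h import *;rep()"
python3 -m creep '[[[0,0,0],[0,0.001,0],1],[[0,0,0],[0,0,0],1]]'
python3 -c "from h import *;rep()"
python3 -m creep '[[[0,0,0],[0,0.001,0],1],[[0,0,0],[0,0,0],1]]'
python3 -c "from h import *;rep()"
```

```text
time_s: 12.0
position: [0.6112, 0.1107, 0.0298]
tool_rot: [0.022, 1.0, 0.0, 0.0]
contact_force: [0.0, -0.3, -0.3]
opening: 0.0004
t 12.0 fix [37.1 34.4] z 29.8 yaw_err_deg 0.13 tilt [0.0002 0.0002] F [ 0.  -0.3 -0.3] open 0.4
time_s: 12.2
position: [0.6112, 0.1117, 0.0297]
tool_rot: [0.022, 1.0, 0.0, 0.0]
contact_force: [-0.3, -0.0, -0.9]
opening: 0.0006
t 12.2 fix [37.1 35.4] z 29.7 yaw_err_deg 0.13 tilt [0.0001 0.0002] F [-0.3 -0.  -0.9] open 0.6
time_s: 12.4
position: [0.6113, 0.1126, 0.0297]
tool_rot: [0.022, 1.0, -0.0, 0.0]
contact_force: [0.7, -0.2, -0.2]
opening: -0.0
t 12.4 fix [37.1 36.2] z 29.7 yaw_err_deg 0.12 tilt [ 0.0001 -0.    ] F [ 0.7 -0.2 -0.2] open -0.0
```

```bash
python3 -m creep '[[[0,0,0],[0,0.001,0],1],[[0,0,0],[0,0,0],1]]'
python3 -c "from h import *;rep()"
python3 -m creep '[[[0,0,0],[0,0.001,0],1],[[0,0,0],[0,0,0],1]]'
python3 -c "from h import *;rep()"
python3 -m creep '[[[0,0,0],[0,0.001,0],1],[[0,0,0],[0,0,0],1]]'
python3 - <<'E'
from h import *
rep(); im,d,ci=shot('scene','s5')
c=im[240:340,240:350,::-1]
cv2.imwrite('pics/c7.png',cv2.resize(c,None,fx=6,fy=6,interpolation=cv2.INTER_CUBIC))
E
```

```text
time_s: 12.6
position: [0.6113, 0.1127, 0.0297]
tool_rot: [0.023, 1.0, -0.0, -0.0]
contact_force: [-0.6, -3.5, -0.2]
opening: 0.0007
t 12.6 fix [37.1 36.4] z 29.7 yaw_err_deg 0.09 tilt [-0.0001 -0.0009] F [-0.6 -3.5 -0.2] open 0.7
time_s: 12.8
position: [0.6113, 0.1127, 0.0297]
tool_rot: [0.023, 1.0, -0.001, -0.0]
contact_force: [-0.4, -5.7, 1.8]
opening: 0.0008
t 12.8 fix [37.1 36.4] z 29.7 yaw_err_deg 0.05 tilt [-0.0003 -0.0019] F [-0.4 -5.7  1.8] open 0.8
time_s: 13.0
position: [0.6112, 0.1128, 0.0297]
tool_rot: [0.023, 1.0, -0.001, -0.0]
contact_force: [-1.5, -7.8, 2.7]
opening: 0.0004
t 13.0 fix [37.  36.5] z 29.7 yaw_err_deg 0.02 tilt [-0.0006 -0.0029] F [-1.5 -7.8  2.7] open 0.4
```

View pics/c7.png

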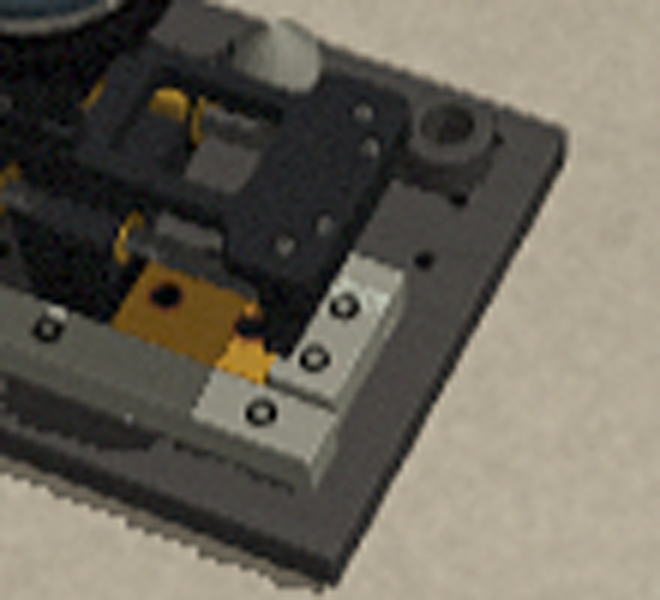

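The stop contact is firm and the spacer sits against the end stop. I'll back straight off, lift, and take a last look with the wrist camera.

```bash
python3 -m creep '[[[0,0,0],[0.0005,-0.008,0],1],[[0,0,0],[0,-0.015,0],1],[[0,0,0],[0,0,-0.04],1],[[0,0,0],[0,0,-0.04],1],[[0,0,0],[-0.02,0.02,-0.04],1],[[0,0,0],[-0.025,0.02,0],1],[[0,0,0],[0,0,0],1],[[0,0,0],[0,0,0],1]]'
python3 - <<'E'
from h import *
rep(); im,d,ci=shot('wrist','w3')
s=load('w3')
# project seat & corner to find the crop
K=s['K'];R=Rot.from_quat(s['R'])
def proj(fx,fy,z):
    c,n=np.cos(YAW),np.sin(YAW); p=np.array([C[0]+c*fx-n*fy,C[1]+n*fx+c*fy,z]); q=R.inv().apply(p-s['o'])
    return K[0,0]*q[0]/-q[2]+K[0,2],K[1,1]*-q[1]/-q[2]+K[1,2]
u,v=proj(.034,.075,.042);print(u,v)
u0=int(max(0,min(480,u-80)));v0=int(max(0,min(360,v-60)))
print(u0,v0)
cv2.imwrite('pics/c8.png',cv2.resize(im[v0:v0+120,u0:u0+160,::-1],None,fx=5,fy=5,interpolation=cv2.INTER_CUBIC))
E
```

```text
time_s: 13.85
position: [0.6562, 0.1303, 0.1492]
tool_rot: [0.022, 1.0, 0.0, -0.0]
contact_force: [-0.7, -0.0, -0.2]
opening: 0.0006
t 13.85 fix [81.2 56.1] z 149.2 yaw_err_deg 0.15 tilt [-0.0008  0.0001] F [-0.7 -0.  -0.2] open 0.6
354.1672608294196 173.79795373217178
274 113
```

View pics/c8.png

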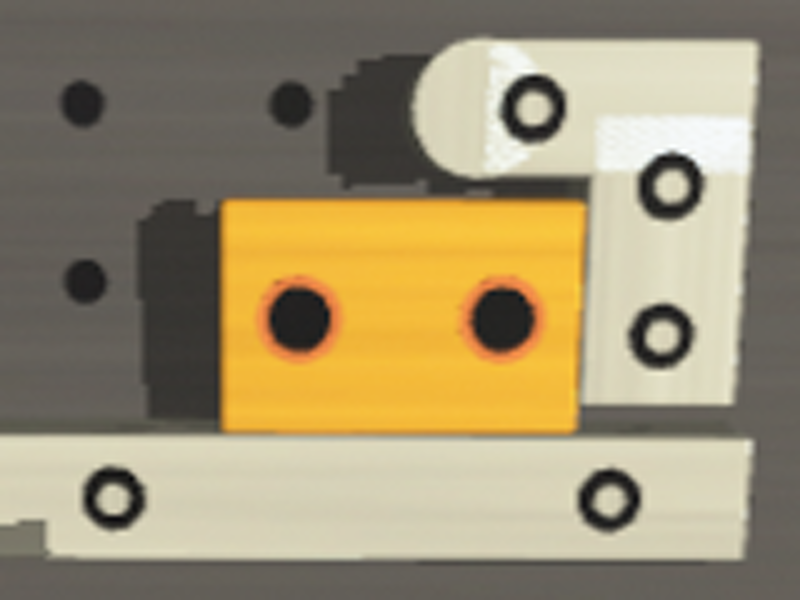

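The spacer is home and parallel. The gaps are about 3 px to the rail and 4 px to the stop, at about 7 px per mm, so roughly 0.5 mm each.

```bash
python3 -c "from h import *; print(sign_off())"
```

```text
the job is handed in; nothing more can be done
None
```

The brass spacer is in the corner pocket, and the job is handed in at about 14 s of robot time. I pushed it flat against the rail with the two fingertips set 20 mm apart. I then slid it along the rail with the closed fingertip until it met the end stop with about 8 N, and backed off.

- **Against the rail:** after the first push it was about 0.035 rad askew from the rail and 0.7 mm off it at its centre, inside the 0.06 rad and 2.5 mm limits. It was not perfectly flush there, even though the push ended at about 10 N. That step was about 130 mm short of the seat.
- **In the pocket:** the last wrist picture, taken with the arm clear, shows it parallel to the rail, with gaps of about 0.5 mm to both the rail and the stop (limit 2 mm).
- **Disagreement:** the stop was met with the tool about 4 mm further along the rail than the stated finger width predicts. I put this down to narrower fingertips, because the last picture shows the spacer at the stop.
- **Bystanders:** I did not measure them at the end. The cone and collar on the plate looked unmoved in the scene pictures, the arm stayed clear of the others, and the tool met no unexpected force.

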